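# Tuck an instrument's cover strip under the lapped cover and hold it pressed flat

## Robot

A 6-joint arm with a two-finger parallel gripper is mounted at the origin on the work surface. World frame = base frame: x ahead of the robot, y to its left, z up, the work surface at z = 0. Lengths are in mm, angles in rad, forces in N, time in s.
With the tool pointing down it reaches from about 350 to 975 mm from the base axis. Payload 7.1 kg.
Tool frame: the origin (TCP) lies on the front face of the gripper's body, between the roots of the fingers; the fingertips stand 80 mm ahead of it and the grasp point (between the pads) lies 61 mm ahead of it (env.tips_ahead is the distance from the TCP to the fingertips, in mm); z points along the fingers, y is the direction in which the jaws open and shut (so a half turn about z gives the same grasp; the last joint's range is limited). The gripper opens to 88 mm and grips with 3 to 60 N. Pads are 20 mm wide; open, the fingers measure 115 mm over their backs; the gripper's body (75 mm by 178 mm) begins 61 mm behind the grasp point.
Start: joints at [1.092, 0.423, 1.63, -0, 1.089, -0.019], TCP at [277.323, 560.087, 302.675] pointing down, gripper open.
Joint ranges: [-3, 3], [-0.9, 2.11], [0.09, 2.58], [-1.31, 4.45], [0.11, 2.69], [-2.54, 2.54]. Speed limits (rad/s): [2.39, 2.39, 3.01, 3.14, 3.14, 3.14].

## Interface

Orientations are given as a unit quaternion [x, y, z, w].
In Python, from station import env, set_gripper, viewer, workorder gives the robot as it stands. Calls block until the motion is done:
- env.reach(position, orientation): joint-space move of the TCP to a pose.
- env.move_l(position, rot=None, rate=150, f_stop=None): straight line of the TCP; rot=None keeps the orientation; rate is the mean speed in mm/s. With f_stop (N) it stops when the force on the tool has changed by that much, and returns True; else False.
- env.move_joints(angles): joint-space move.
- set_gripper(opening): finger opening in mm; the grip force is fixed at half the most; returns when the fingers have stopped.
- env.hold(seconds).
- env.ik(position, orientation): joint angles nearest the present ones, or None.
- env.read_state(): the state.
- viewer.camera(name): name is "scene" or "side" or "wrist"; returns the picture (420x560x3 uint8, blue, green, red); there is no depth.
- viewer.camera_params(name): a dict with "fx", "fy", "cx", "cy" (pixels), "dist" ([k1, k2, p1, p2, k3] as OpenCV has them; the pictures are not rectified), "pose" (4x4, takes a point from camera to world coordinates); the wrist camera has in their place "tool_from_camera" (4x4, takes a point from camera to tool coordinates, whose origin is the TCP and whose axes are the flange's). Camera axes: x right, y up, looking along -z (the intrinsics and any distortion apply to the point x, -y, -z); pixel columns grow to the right and rows downward; lengths in mm; the calibration is good to about 2 mm. A picture is of the moment at which its call begins: read the wrist's pose just before it. camera_params takes no time and is no camera call.
A pose or a line that the arm cannot do raises env.IKError and nothing moves.
- workorder.sign_off(): hands the job in, once; it reports no verdict.
The state is a dict: "time_s": time; "qpos": joint angles; "dq": joint speeds; "tau": joint torques, N m; "tool_pos": TCP position; "orientation": TCP orientation; "force": force on the tool from outside, world axes, zero at the start; "wrist_torque": the same for the moment, N m; "width": finger opening in mm.
Only numpy, scipy, OpenCV 4.12 (cv2) and the standard library are available. Lean on these libraries where they do the work, as an engineer would, in place of code of your own. Each camera call takes 0.05 s, during which the arm holds its last target. There are 200 camera calls.

## Task

Close the opened instrument: take the loose aluminium cover strip (the one with the upright tab), tuck its edge opposite the tab at least a centimetre under the flared lip of the instrument's hinged lapped cover without lifting that cover, then press the tab side down against the sprung brass bar until the strip lies flat on its ledges between the side cheeks. Finish while still holding it pressed flat like that, ready to be screwed down: do not let go. Leave the other things on the bench where they are.

Things in the scene. Friction and masses are not known exactly. Their poses are not given: they have to be found in the camera images.
- strip: loose aluminium cover strip, 120 to 216 g: plate 80 mm (x) by 150 mm (y), 4 mm thick, with an upright tab 8 mm thick (x), 60 mm wide (y), 30 mm tall above the plate, its mid-plane at x = -30 mm. Starts flat on the bench, tab up. Origin: centre of the plate's underside; z up; +x points from the tab to the edge to be tucked (x = +40 mm; tab-side edge x = -40 mm)
- tab (a point): middle of the top of the strip's tab (strip frame x -30, y 0, z 34 mm)
- edge_left (a point): on the strip's edge to be tucked, mid thickness, 5 mm from its left end (strip frame x 40, y 70, z 2 mm)
- edge_right (a point): the same at the right end (strip frame x 40, y -70, z 2 mm)
- case: fixed beige instrument, opened, 190 mm (x) by 180 mm (y). Origin on the bench below the middle of the strip's seat; z up; x points away from the robot, from open front to hinge (yaw within 0.25 rad). Open bay between front and rear ledge: x -22 to 12 mm, 38 mm deep. Cheek along each side: inner faces y = +-83 mm, tops z = 56 mm. A lapped grey sheet covers the back
- seat (a point): home of the strip's origin (case frame 0, 0, 50 mm): the strip then lies level, its x along the case's x, 20 mm tucked and 10 mm short of the stop. A few mm either way in x or y is fine
- lip (a point): lapped cover's front edge, mid width (case frame x 20, z 58 mm). From x = 32 mm back the cover's underside is at z = 58 mm, 8 mm above the rear ledge; in front of that its lip flares up to 64 mm at x = 18 mm as a lead-in. Sheet 3 mm thick, 178 mm wide
- front_ledge (a point): middle of the front ledge's top (case frame x -38, y 0, z 50 mm); the flat ledge spans x -55 to -22 mm
- stop (a point): rear end of the rear ledge (case frame x 50, y 0, z 50 mm), under the lapped cover; the flat ledge spans x 12 to 50 mm and ends here at an upright stop face 7 mm tall
- lap (a joint): lapped cover's hinge, rad: 0 lying down (start), grows as the cover lifts; hinge line at case x 130, z 60 mm; 200 g, held only by its weight (about 1 N at the lip lifts it)
- bar (a joint): sprung brass bar in the front ledge (case frame x -40 to -28, y +-60 mm), m: 0 up, 5 mm proud of the ledge (top z 55 mm); 0.005 flush. Spring 4 N at 0, 9 N at 0.005: carries the strip without sinking and lifts its tab side if let go. The strip slides under the lip level only with the bar pressed, or freely with the tucked edge tilted about 0.1 rad down
- screw_jar: bystander: small clear jar with black lid, 38 mm across, 45 mm tall, beside the case; origin under its centre
- cell: bystander: dark steel battery cell standing, 33 mm across, 60 mm tall, beside the case; origin under its centre
- screwdriver: bystander: screwdriver 150 mm long, lying behind the strip, about 90 mm from the strip's centre
- blank: bystander: plain aluminium plate without a tab, 50 by 110 by 4 mm, on the bench near the robot; origin under its centre
- mug: bystander: white mug, 76 mm across, 90 mm tall; origin under its centre
- spray: bystander: grey spray can, 54 mm across, 150 mm tall; origin under its centre
- meter: bystander: black handheld meter, 150 by 75 by 35 mm, lying; origin under its centre
Mind the look-alikes: they are no part of the job. Of the things that look like the strip, the middle-sized one is meant.

How it is judged:
By the outcome, as a careful person would: the job done as asked, in the order asked, and still so for the second after the job is handed in, while the arm keeps its last pose, push and grip.
It also fails if it takes over 40 s, if anything falls off the work surface, if the arm or the gripper's body presses on something with over 40 N, if the wrist force passes 120 N, or if a joint passes its speed limit or range.

## Working session

There is one attempt and no reset: what is moved stays moved. The work goes in short steps, each a Python script; the robot and the scene stay as the last script left them, time stands still between calls to the robot, and variables do not carry over. Pictures are saved under pics/ and viewed, about 8 in all and at most 12, crops included, and the job is handed in when it is done.

```bash
ls; mkdir -p pics; python3 - <<'E'
from station import env, viewer
import cv2, numpy as np
for n in ("scene","side"):
    im=viewer.camera(n); cv2.imwrite(f"pics/{n}0.png",im)
    p=viewer.camera_params(n); print(n,{k:np.round(v,3).tolist() for k,v in p.items()})
print({k:np.round(v,3).tolist() for k,v in viewer.camera_params("wrist").items()})
print(env.read_state())
E
```

```text
pics
scene {'fx': 470.091, 'fy': 470.091, 'cx': 286.608, 'cy': 202.763, 'dist': [0.013, 0.0, 0.0, 0.0, 0.0], 'pose': [[0.514, -0.654, 0.555, 1230.521], [0.857, 0.378, -0.35, -406.721], [0.019, 0.656, 0.755, 945.647], [0.0, 0.0, 0.0, 1.0]]}
side {'fx': 414.652, 'fy': 414.652, 'cx': 273.587, 'cy': 210.557, 'dist': [-0.122, 0.0, 0.0, 0.0, 0.0], 'pose': [[0.975, 0.102, -0.198, 361.132], [-0.223, 0.456, -0.862, -957.911], [0.002, 0.884, 0.468, 605.304], [0.0, 0.0, 0.0, 1.0]]}
{'fx': 314.17, 'fy': 314.17, 'cx': 276.098, 'cy': 212.69, 'dist': [-0.038, 0.0, 0.0, 0.0, 0.0], 'tool_from_camera': [[-0.0, 0.954, 0.299, 81.86], [1.0, 0.0, -0.001, 0.11], [-0.001, 0.299, -0.954, -81.545], [0.0, 0.0, 0.0, 1.0]]}
{'time_s': 0.1, 'qpos': array([ 1.09202771e+00,  4.23750224e-01,  1.63061159e+00,  5.42957165e-05,
        1.08864122e+00, -1.89829333e-02]), 'dq': array([-0.00013687, -0.00129114, -0.00272438, -0.00079302,  0.00028254,
        0.00138071]), 'tau': array([-1.87342589e-04, -5.45612669e+01, -2.74325216e+01,  6.45482051e-02,
        1.88522099e-02, -2.07124208e-05]), 'tool_pos': array([277.11895991, 559.75483545, 301.98901634]), 'orientation': array([ 2.27885402e-01,  9.73687704e-01, -6.77538553e-04, -1.97001264e-04]), 'force': array([ 0.52460646, -0.17847507, -0.1277707 ]), 'wrist_torque': array([-0.01663312, -0.01391168, -0.05492317]), 'width': 87.97385994893939}
```

View pics/scene0.png

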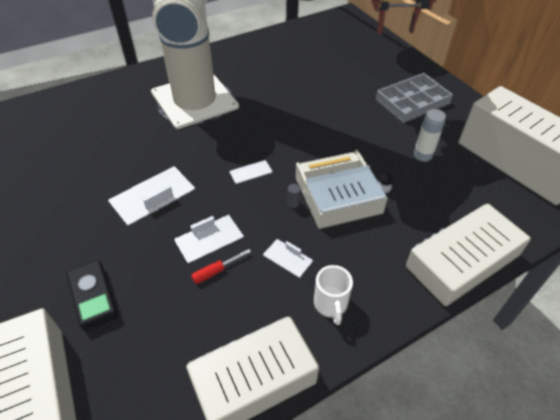

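View pics/side0.png

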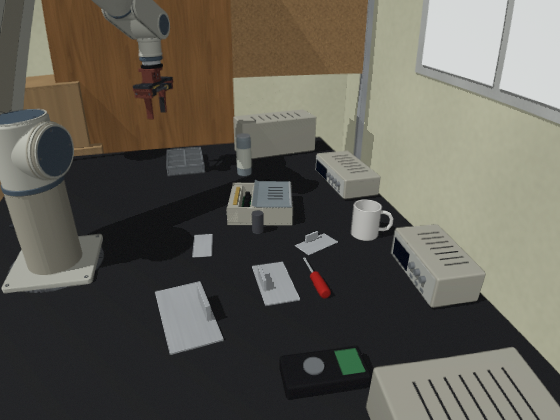

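The pictures show three tabbed aluminium plates. Pixels are scene/side:
- Large one at (152,195)/(188,315).
- Middle one at (210,238)/(275,282), with the screwdriver lying behind it.
- Small one at (288,258)/(317,243).

The plain blank is at (250,171)/(203,245). The opened case is at (340,187)/(262,203), and the beige closed boxes are decoys. I choose the middle plate and will check its size and look at it in a crop.

```bash
cat > h.py <<'E'
import cv2, numpy as np
from station import env, set_gripper, viewer, workorder
from scipy.spatial.transform import Rotation as R
F=np.diag([1,-1,-1.])
def pose_of(n,st=None):
    p=viewer.camera_params(n)
    K=np.array([[p['fx'],0,p['cx']],[0,p['fy'],p['cy']],[0,0,1.]]); d=np.array(p['dist'],float)
    if n=='wrist':
        T=np.eye(4); T[:3,:3]=R.from_quat(st['orientation']).as_matrix(); T[:3,3]=st['tool_pos']
        P=T@np.array(p['tool_from_camera'])
    else: P=np.array(p['pose'])
    return K,d,P
def ray(n,uv,st=None):
    K,d,P=pose_of(n,st)
    q=cv2.undistortPoints(np.array(uv,float).reshape(-1,1,2),K,d)[:,0]
    v=np.c_[q,np.ones(len(q))]@F@P[:3,:3].T
    return P[:3,3],v
def onz(n,uv,z,st=None):
    o,v=ray(n,uv,st); return o+v*((z-o[2])/v[:,2])[:,None]
def proj(n,X,st=None):
    K,d,P=pose_of(n,st); X=np.atleast_2d(X)
    c=(X-P[:3,3])@P[:3,:3]@F
    return cv2.projectPoints(c,np.zeros(3),np.zeros(3),K,d)[0][:,0]
def tri(obs): # [(n,uv,st)]
    A=np.zeros((3,3));b=np.zeros(3)
    for n,uv,st in obs:
        o,v=ray(n,uv,st); v=v[0]/np.linalg.norm(v[0]); M=np.eye(3)-np.outer(v,v); A+=M;b+=M@o
    return np.linalg.solve(A,b)
E
python3 - <<'E'
from h import *
a=cv2.imread('pics/scene0.png');b=cv2.imread('pics/side0.png')
def crop(im,x,y,w=100,h=75): return cv2.resize(im[y:y+h,x:x+w],(400,300),interpolation=cv2.INTER_CUBIC)
cv2.imwrite('pics/crop0.png',np.vstack([np.hstack([crop(a,160,205),crop(b,230,250)]),np.hstack([crop(a,290,145),crop(b,215,165)])]))
for n,uv in (('scene',[(152,195),(210,238),(288,258),(250,171)]),('side',[(188,315),(275,282),(317,243),(203,245)])): print(onz(n,uv,4).round().tolist())
print('case',onz('scene',[(340,187)],55).round(),onz('side',[(262,203)],55).round())
for n,im,s in(('scene',a,(210,238)),('side',b,(275,282))):
    m=(cv2.cvtColor(im,cv2.COLOR_BGR2GRAY)>95).astype(np.uint8)
    c=[c for c in cv2.findContours(m,0,2)[0] if cv2.pointPolygonTest(c,s,True)>-8 and cv2.contourArea(c)>300]
    for k in c:
        h=cv2.convexHull(k); q=cv2.approxPolyDP(h,3,True)[:,0]; X=onz(n,q,4); print(n,cv2.contourArea(k),q.tolist(),X.round().tolist(),np.linalg.norm(X-np.roll(X,-1,0),axis=1).round())
E
```

```text
[[335.0, -268.0, 4.0], [542.0, -195.0, 4.0], [691.0, -58.0, 4.0], [385.0, 1.0, 4.0]]
[[333.0, -272.0, 4.0], [539.0, -200.0, 4.0], [688.0, -59.0, 4.0], [386.0, -2.0, 4.0]]
case [[599. 154.  55.]] [[571. 110.  55.]]
scene 1858.0 [[228, 214], [243, 236], [187, 262], [174, 238], [193, 223], [212, 215]] [[495.0, -122.0, 4.0], [578.0, -121.0, 4.0], [580.0, -272.0, 4.0], [498.0, -271.0, 4.0], [478.0, -212.0, 4.0], [478.0, -159.0, 4.0]] [ 83. 151.  82.  63.  53.  41.]
side 1318.0 [[282, 262], [299, 299], [265, 305], [252, 266]] [[574.0, -125.0, 4.0], [577.0, -272.0, 4.0], [499.0, -275.0, 4.0], [497.0, -125.0, 4.0]] [147.  78. 150.  77.]
```

View pics/crop0.png

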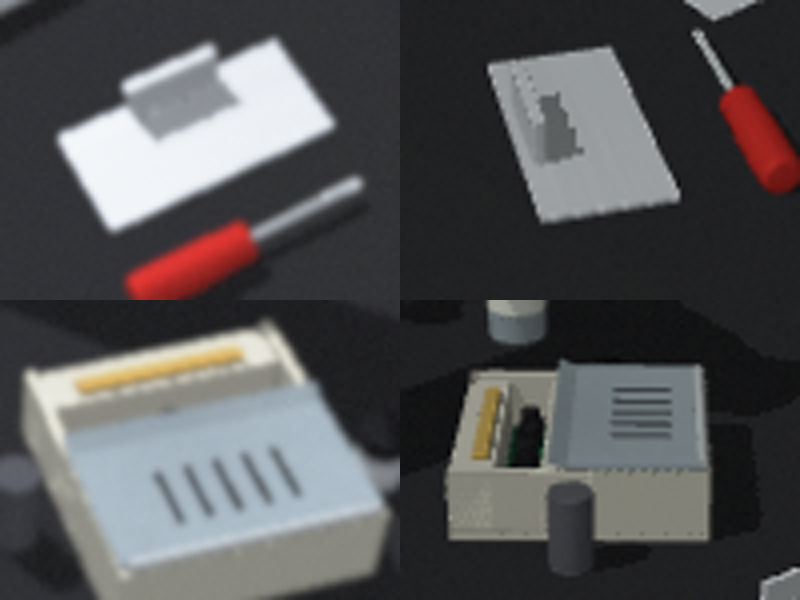

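The crop confirms the choice: the middle strip has its tab on the robot side, measures about 80x150, and the screwdriver lies behind it. It is centred near (537,-198) with yaw about 0.015. The case opens towards the robot. Next I measure the brass bar in both views, then take a wrist view of the case and one of the strip.

```bash
cat >> h.py <<'E'
def ori(yaw,pitch=0):
    B=np.array([[0,1,0],[1,0,0],[0,0,-1.]]).T
    return (R.from_euler('z',yaw)*R.from_euler('y',pitch)*R.from_matrix(B)).as_quat()
def brass(n,im,st=None,smin=90):
    h=cv2.cvtColor(im,cv2.COLOR_BGR2HSV); m=cv2.inRange(h,(12,smin,90),(30,255,255))
    best=None
    for c in cv2.findContours(m,0,2)[0]:
        if cv2.contourArea(c)<25: continue
        X=onz(n,c[:,0],55,st); r=cv2.minAreaRect(X[:,:2].astype(np.float32))
        if 100<max(r[1])<140 and min(r[1])<30: best=r; e=cv2.boxPoints(r); print(n,'brass',np.round(r[0],1),np.round(r[1],1),r[2]); 
    return best
E
python3 - <<'E'
from h import *
a=cv2.imread('pics/scene0.png');b=cv2.imread('pics/side0.png')
rs=[r for r in (brass('scene',a),brass('side',b)) if r]
c=np.mean([r[0] for r in rs],0)
def look(p,name):
    env.reach(p,ori(0)); env.hold(.2); st=env.read_state(); im=viewer.camera('wrist'); cv2.imwrite(f'pics/{name}.png',im)
    np.savez(f'pics/{name}.npz',tool_pos=st['tool_pos'],orientation=st['orientation']); print(name,st['time_s'],st['tool_pos'].round(1)); return st,im
st,im=look([c[0]+35,c[1]-60,260],'wcase'); brass('wrist',im,st)
st,im2=look([537,-198-50,230],'wstrip')
cv2.imwrite('pics/w1.png',cv2.resize(np.hstack([im,im2]),(800,300)))
E
```

```text
scene brass [508.4 182.3] [114.5  12.3] 76.72021484375
scene brass [-114.9  949.3] [121.9  25.2] 60.97832489013672
side brass [504.5 179.1] [119.4  12.2] 76.50250244140625
wcase 1.3583 [230.  504.5 260.1]
wstrip 4.4667 [ 537.2 -247.5  230. ]
```

View pics/w1.png

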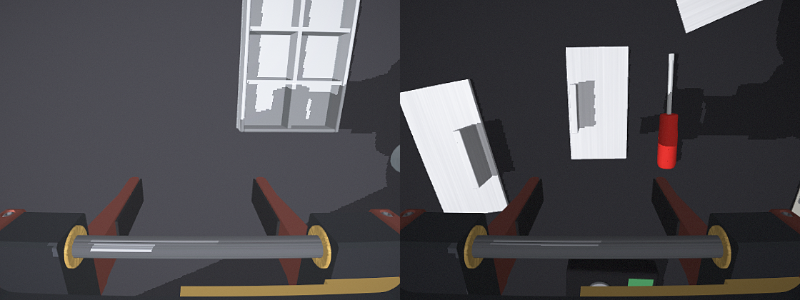

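The strip is clear in the wrist view, at about (597,102) in the combined picture. The case view missed because a false brass match on the wooden cabinet spoiled the average. The good matches are (508.4,182.3) and (504.5,179.1), 120 mm long, with case yaw about -0.234. I retake the case view there.

```bash
python3 - <<'E'
from h import *
im=cv2.imread('pics/wstrip.png'); st=dict(np.load('pics/wstrip.npz'))
m=(cv2.cvtColor(im,cv2.COLOR_BGR2GRAY)>95).astype(np.uint8)
uv=proj('wrist',[[537,-198,4]],st)[0]; print(uv)
for k in cv2.findContours(m,0,2)[0]:
    if cv2.pointPolygonTest(k,tuple(map(float,uv)),True)>-25 and cv2.contourArea(k)>3000:
        q=cv2.approxPolyDP(cv2.convexHull(k),3,True)[:,0]; X=onz('wrist',q,4,st)[:,:2]; print(q.tolist(),X.round(1).tolist(),np.linalg.norm(X-np.roll(X,-1,0),axis=1).round(1))
        print(cv2.minAreaRect(onz('wrist',k[:,0],4,st)[:,:2].astype(np.float32)))
y=-0.234
C=np.array([539.6,172.8]); 
t=C+np.array([0,0])-60*np.array([-np.sin(y),np.cos(y)])
env.reach([*t,260],ori(y)); env.hold(.2); st=env.read_state(); im=viewer.camera('wrist'); cv2.imwrite('pics/wcase2.png',im)
np.savez('pics/wcase2.npz',tool_pos=st['tool_pos'],orientation=st['orientation']); print(st['time_s'],st['tool_pos'])
brass('wrist',im,st); brass('wrist',im,st,60)
def case(x,yy,z): return [*(C+x*np.array([np.cos(y),np.sin(y)])+yy*np.array([-np.sin(y),np.cos(y)])),z]
P=[case(-34,60,55),case(-34,-60,55),case(20,89,64),case(20,-89,64),case(130,89,60),case(-55,83,56),case(-55,-83,56)]
im3=im.copy()
for p in proj('wrist',P,st): cv2.circle(im3,tuple(int(v) for v in p),3,(0,0,255),1)
cv2.imwrite('pics/wc2.png',im3)
E
```

```text
[275.12434756 150.14071555]
[[318, 64], [316, 221], [239, 222], [232, 66]] [[575.6, -121.0], [579.3, -270.4], [499.6, -271.5], [498.1, -122.7]] [149.4  79.7 148.8  77.6]
((538.4091796875, -196.7979736328125), (80.44829559326172, 150.20960998535156), 1.0618089437484741)
6.0833 [525.93977611 113.54737885 259.8825197 ]
wrist brass [506.6 184.2] [117.5  11.8] 76.69886779785156
wrist brass [506.8 184.5] [118.2  12.4] 76.73753356933594
```

View pics/wc2.png

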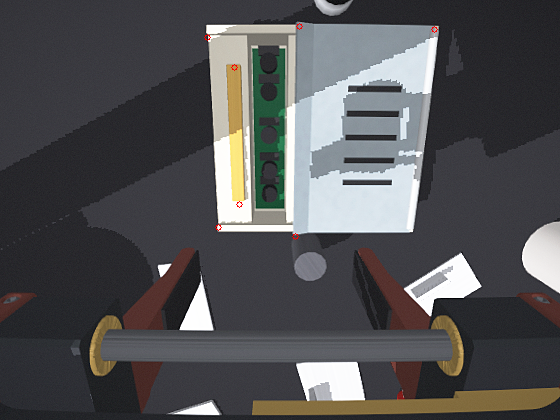

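The projected case points match the picture within about 3 px, so the case y shifts by roughly 3 mm. I take the case origin as (539.7,175.1) with yaw -0.233, and the strip as (538,-197.2) with yaw 0.018. Now I grasp and lift the strip, then stop above the case in the tilted pose.

```bash
cat >> h.py <<'E'
C=np.array([539.7,175.1]); CY=-0.233; GZ=85.5; SX=0.; SY=0.
def tcp(x,z,pitch=0,y=0):
    Rz=R.from_euler('z',CY); o=np.array([*C,0])+Rz.apply([x,y,z])
    return o+(Rz*R.from_euler('y',pitch)).apply([-30-SX,-SY,GZ]), ori(CY,pitch)
def rep(t=''):
    s=env.read_state(); print(t,round(s['time_s'],2),s['tool_pos'].round(1),'F',s['force'].round(1),'M',s['wrist_torque'].round(2),'w',round(s['width'],2)); return s
E
python3 - <<'E'
from h import *
g=np.array([538,-197.2])-30*np.array([np.cos(.018),np.sin(.018)])
env.reach([*g,150],ori(.018)); set_gripper(40)
print(env.move_l([*g,GZ],rate=60,f_stop=15)); rep('down')
set_gripper(0); s=rep('grip')
env.move_l([*g,190],rate=120); env.hold(.2); rep('lift')
p,q=tcp(-29,110,.1)
env.move_l(p,q,rate=200); env.hold(.2); s=rep('pre')
for n in('scene','side'): cv2.imwrite(f'pics/{n}1.png',viewer.camera(n))
im=viewer.camera('wrist'); cv2.imwrite('pics/wr3.png',im); np.savez('pics/wr3.npz',tool_pos=s['tool_pos'],orientation=s['orientation'])
a=cv2.imread('pics/scene1.png');b=cv2.imread('pics/side1.png')
def crop(im,x,y,w=133,h=100): return cv2.resize(im[y:y+h,x:x+w],(400,300),interpolation=cv2.INTER_CUBIC)
cv2.imwrite('pics/v1.png',np.vstack([np.hstack([crop(a,270,100),crop(b,200,125)]),cv2.resize(im,(800,600))[:300]]))
E
```

```text
False
down 9.49 [ 508.3 -197.9   85.9] F [-0.6 -0.9  0.2] M [-0.1   0.04  0.05] w 39.87
grip 10.09 [ 508.  -197.7   85.6] F [-0.  -0.2  1.9] M [-0.04  0.02  0.06] w 7.57
lift 11.31 [ 507.7 -197.6  189.2] F [-0.7 -0.9 -1.9] M [-0.06  0.12 -0.02] w 7.69
pre 13.58 [490.8 186.3 198.1] F [ 0.2 -0.5 -2. ] M [-0.04  0.04 -0.04] w 7.49
```

View pics/v1.png

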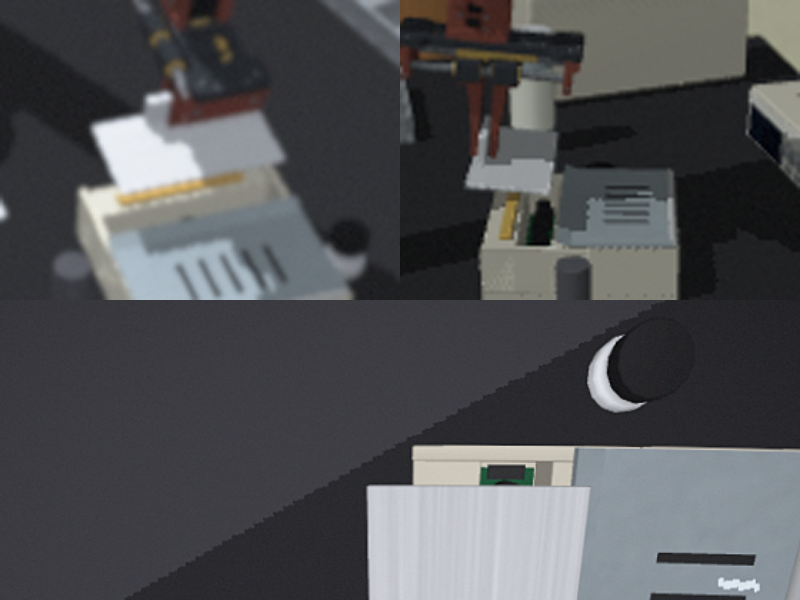

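The strip is held and lies parallel to the case. The composite shows its far-left corners at (368,487) and (588,487), and the cheek's outer edge at row 446. I check these against the prediction.

```bash
python3 - <<'E'
from h import *
st=dict(np.load('pics/wr3.npz')); T=R.from_quat(st['orientation']); 
def strip(x,y,z): # strip coords -> tool: tool x=+y, tool y=+x, tool z=-z
    return T.apply([y,x+30,-(z-GZ)])+st['tool_pos']
P=[strip(-40,75,4),strip(40,75,4)]
Rz=R.from_euler('z',CY); cs=lambda x,y,z: np.array([*C,0])+Rz.apply([x,y,z])
print('strip pred',proj('wrist',P,st).round(1).tolist(),'seen',[[368*.7,187*.7],[588*.7,187*.7]])
Q=[cs(-55,90,56),cs(-55,83,56),cs(0,90,56),cs(0,83,56),cs(18,89,67)]
print('case pred',proj('wrist',Q,st).round(1).tolist(),'seen outer row 102.2, inner row 112.7; lip corner',[575*.7,147*.7])
im=cv2.imread('pics/wr3.png'); g=cv2.cvtColor(im,cv2.COLOR_BGR2GRAY)
print(g[95:138,310].tolist()); print(g[132:260:25,248:266].tolist()); print(g[135:260:25,400:422].tolist())
E
```

```text
strip pred [[254.6, 130.4], [412.3, 131.0]] seen [[257.59999999999997, 130.9], [411.59999999999997, 130.9]]
case pred [[288.7, 102.7], [288.6, 113.5], [371.8, 102.7], [371.0, 113.7], [404.3, 103.9]] seen outer row 102.2, inner row 112.7; lip corner [402.5, 102.89999999999999]
[43, 40, 43, 44, 39, 32, 83, 193, 208, 201, 200, 200, 196, 193, 195, 197, 183, 163, 188, 206, 201, 201, 202, 202, 201, 199, 200, 203, 200, 201, 199, 201, 200, 203, 173, 173, 200, 203, 200, 200, 203, 199, 200]
[[46, 40, 43, 43, 43, 40, 39, 30, 87, 172, 210, 206, 205, 208, 208, 207, 209, 208], [43, 41, 44, 45, 43, 44, 40, 36, 36, 126, 207, 207, 203, 203, 205, 208, 207, 205], [42, 41, 41, 46, 43, 41, 41, 40, 32, 94, 178, 210, 201, 206, 205, 208, 206, 206], [42, 45, 43, 44, 44, 43, 38, 42, 36, 47, 139, 205, 206, 202, 201, 206, 208, 206], [64, 62, 63, 63, 61, 63, 64, 63, 60, 52, 130, 205, 205, 201, 201, 204, 205, 208], [64, 65, 63, 64, 58, 63, 61, 65, 63, 63, 63, 60, 60, 62, 63, 64, 63, 63]]
[[201, 197, 197, 200, 203, 204, 203, 205, 206, 201, 195, 201, 180, 151, 146, 147, 150, 147, 148, 148, 151, 148], [200, 203, 205, 205, 204, 204, 201, 198, 200, 179, 146, 144, 145, 146, 146, 145, 146, 151, 152, 151, 149, 147], [204, 202, 204, 202, 196, 195, 184, 145, 148, 145, 146, 147, 142, 146, 148, 149, 148, 150, 147, 148, 147, 147], [198, 194, 196, 181, 143, 142, 148, 147, 147, 145, 147, 147, 143, 145, 146, 147, 147, 144, 146, 148, 146, 147], [166, 143, 144, 145, 145, 144, 146, 144, 141, 142, 142, 144, 142, 143, 142, 145, 144, 143, 146, 145, 142, 145]]
```

Prediction and picture agree to about 1 mm. Next I descend in front of the lip and slide in with the edge tilted down.

```bash
python3 - <<'E'
from h import *
p,q=tcp(-28,75,.1); env.move_l(p,q,rate=80)
p,q=tcp(-28,55.8,.1); print(env.move_l(p,q,rate=30,f_stop=8)); env.hold(.2); rep('low')
p,q=tcp(-10,55.8,.1); print(env.move_l(p,q,rate=35,f_stop=8)); rep('mid')
p,q=tcp(0,55.8,.1); print(env.move_l(p,q,rate=35,f_stop=8)); env.hold(.2); s=rep('in')
for n in('scene','side'): cv2.imwrite(f'pics/{n}2.png',viewer.camera(n))
im=viewer.camera('wrist'); cv2.imwrite('pics/wr4.png',im); np.savez('pics/wr4.npz',tool_pos=s['tool_pos'],orientation=s['orientation'])
a=cv2.imread('pics/scene2.png');b=cv2.imread('pics/side2.png')
def crop(im,x,y,w=100,h=75): return cv2.resize(im[y:y+h,x:x+w],(400,300),interpolation=cv2.INTER_CUBIC)
cv2.imwrite('pics/v2.png',np.vstack([np.hstack([crop(a,290,130),crop(b,210,150)]),cv2.resize(im,(800,600))[100:400]]))
E
```

```text
False
low 15.32 [491.8 186.5 144. ] F [-0.5  0.3 -2. ] M [-0.06 -0.   -0.  ] w 7.89
False
mid 15.98 [509.2 182.2 143.8] F [ 0.1  0.4 -1.4] M [-0.04  0.07  0.01] w 8.05
False
in 16.62 [518.8 180.  143.8] F [-0.6  0.8 -1.8] M [-0.06  0.02  0.02] w 8.04
```

View pics/v2.png

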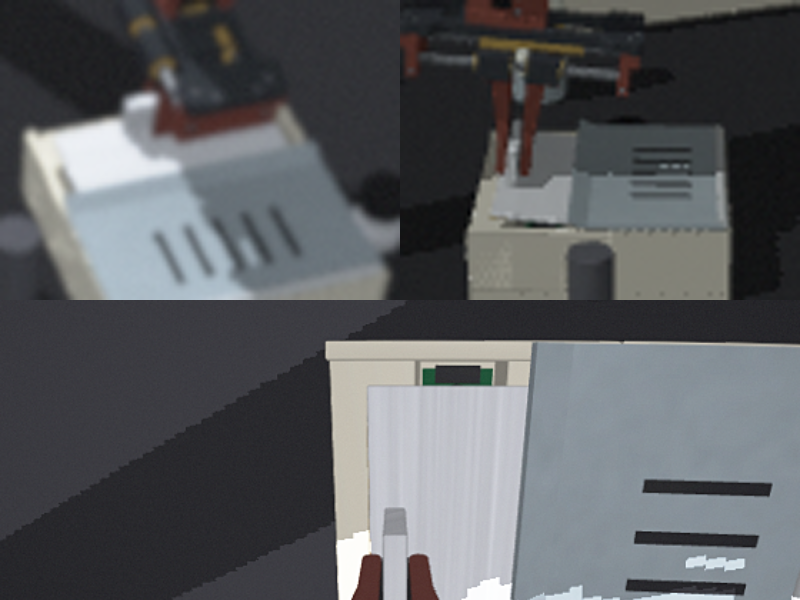

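The strip is under the lip with no contact force, and the cover's edge is unmoved: lip corner at (531,343) in the composite. Now I level it and press.

```bash
python3 - <<'E'
from h import *
p,q=tcp(0,50.8,0); print(env.move_l(p,q,rate=10,f_stop=30)); env.hold(.2); rep('level')
p,q=tcp(0,47,0); print(env.move_l(p,q,rate=5,f_stop=14)); env.hold(.3); s=rep('press'); print('dz vs seat',s['tool_pos'][2]-GZ-50)
for n in('scene','side'): cv2.imwrite(f'pics/{n}3.png',viewer.camera(n))
im=viewer.camera('wrist'); cv2.imwrite('pics/wr5.png',im); np.savez('pics/wr5.npz',tool_pos=s['tool_pos'],orientation=s['orientation'])
a=cv2.imread('pics/scene3.png');b=cv2.imread('pics/side3.png')
def crop(im,x,y,w=100,h=75): return cv2.resize(im[y:y+h,x:x+w],(400,300),interpolation=cv2.INTER_CUBIC)
cv2.imwrite('pics/v3.png',np.vstack([np.hstack([crop(a,290,130),crop(b,210,150)]),cv2.resize(im,(800,600))[100:400]]))
E
```

```text
False
level 18.27 [510.6 182.  136.6] F [-1.5 -1.6  6.2] M [-0.32  0.42 -0.01] w 8.03
True
press 19.01 [510.6 182.  135.8] F [-0.1  0.   6.6] M [-0.08  0.3  -0.01] w 8.15
dz vs seat 0.2770958116722966
```

View pics/v3.png

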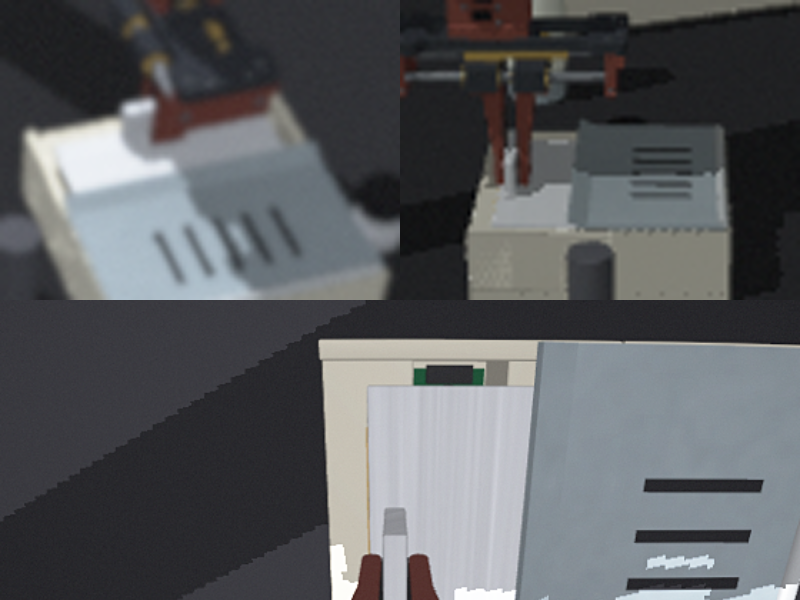

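The strip lies between the cheeks, with a brass sliver showing along its tab-side edge. The net push is only about 8.5 N, which may not quite flush the bar. I step down until the settled force clearly exceeds the spring.

```bash
python3 - <<'E'
from h import *
s=rep('0'); z=135.8
for i in range(8):
    z-=.5; p=np.array([*tcp(0,50,0)[0][:2],z]); env.move_l(p,tcp(0,50)[1],rate=5); env.hold(.25); s=rep(f'cmd {z-GZ-50:.1f}')
    if s['force'][2]>20: break
env.hold(.3); s=rep('end')
im=viewer.camera('wrist'); cv2.imwrite('pics/wr6.png',im); np.savez('pics/wr6.npz',tool_pos=s['tool_pos'],orientation=s['orientation'])
for n in('scene','side'): cv2.imwrite(f'pics/{n}4.png',viewer.camera(n))
b=cv2.imread('pics/side4.png')
def crop(im,x,y,w=100,h=75): return cv2.resize(im[y:y+h,x:x+w],(400,300),interpolation=cv2.INTER_CUBIC)
cv2.imwrite('pics/v4.png',np.hstack([crop(b,210,150),crop(im,215,110,160,120)]))
st=s;Rz=R.from_euler('z',CY); cs=lambda x,y,z: np.array([*C,0])+Rz.apply([x,y,z])
print('pred strip corners flat',proj('wrist',[cs(-40,75,54),cs(-40,30,54),cs(18,89,67),cs(-40,60,50),cs(-55,90,56)],st).round(1).tolist())
E
```

```text
0 19.16 [510.6 182.  135.8] F [-1.2 -0.4  6.6] M [-0.13  0.28  0.01] w 7.69
cmd -0.2 19.66 [510.5 182.  135.6] F [-1.  -2.4  5.7] M [-0.34  0.41 -0.04] w 8.23
cmd -0.7 20.16 [510.6 181.9 135.6] F [-2.6 -2.  11.7] M [-0.39  0.62 -0.  ] w 8.02
cmd -1.2 20.66 [510.5 182.  135.6] F [-5.5 -2.8 16.3] M [-0.49  0.93  0.02] w 7.99
cmd -1.7 21.16 [510.5 182.  135.5] F [-6.3 -2.6 23.7] M [-0.61  1.27  0.04] w 8.01
end 21.46 [510.5 182.  135.6] F [-6.5 -4.1 23.2] M [-0.57  1.25 -0.02] w 7.74
pred strip corners flat [[254.5, 130.3], [256.2, 215.3], [379.9, 100.4], [255.6, 159.1], [222.8, 98.9]]
```

View pics/v4.png

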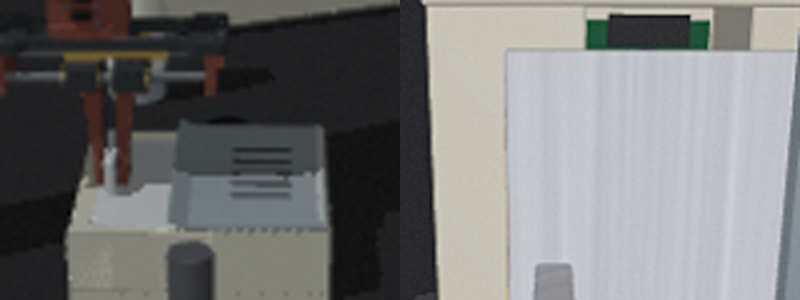

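The tool stopped at seat height (z 50.05) while the force rose from 6 to 23 N, so the strip is hard on its ledges. The picture shows it flat between the cheeks with the lip unmoved. I make one last check of tilt and of how steady it holds, then sign off.

```bash
python3 - <<'E'
from h import *
s=rep(); d=(R.from_euler('z',CY).inv()*R.from_quat(s['orientation'])*R.from_quat(ori(0)).inv()).as_rotvec(); print('tilt in case frame',d.round(4))
o=R.from_euler('z',-CY).apply(s['tool_pos']-[*C,0])+[30,0,-GZ]; print('strip origin in case frame',o.round(2))
# lap/bystander change: image difference between first and last side view away from arm
a=cv2.imread('pics/side0.png').astype(int);b=cv2.imread('pics/side4.png').astype(int)
K=cv2.inRange(np.uint8(abs(a-b).max(2)),60,255); print('changed blobs',[cv2.boundingRect(c) for c in cv2.findContours(K,0,2)[0] if cv2.contourArea(c)>60])
if abs(d[:2]).max()<.012 and s['force'][2]>15: workorder.sign_off(); print('signed')
E
```

```text
21.61 [510.5 181.9 135.5] F [-7.3 -2.4 23.6] M [-0.59  1.23 -0.08] w 7.6
tilt in case frame [ 0.0001 -0.0007  0.    ]
strip origin in case frame [ 4.000e-02 -7.000e-02  5.004e+01]
changed blobs [(252, 262, 48, 44), (232, 183, 20, 24), (324, 161, 30, 20), (234, 138, 33, 38), (40, 127, 33, 48), (0, 124, 42, 62), (220, 107, 14, 25), (234, 84, 22, 26), (134, 77, 39, 19), (187, 66, 33, 38), (141, 61, 22, 8), (33, 43, 20, 36), (138, 38, 20, 20), (130, 20, 19, 12), (160, 15, 9, 20), (61, 4, 42, 78), (154, 0, 80, 110), (43, 0, 23, 40), (0, 0, 34, 114)]
the job is handed in; nothing more can be done
signed
```

I gripped the middle-sized strip by its tab, slid its far edge under the lip tilted 0.1 rad down, then levelled it and pressed it flat. I handed the job in at 21.6 s of the 40 s, still gripping and pressing.

**What the last checks showed:**
- **Position:** by the arm's own pose, the strip's origin is within 0.1 mm of the seat in case x and y. It is at z 50.04 mm, with tilt below 0.001 rad.
- **Pressed flat:** the tool stopped moving at that height while the push rose from 6 to about 23 N. The spring needs 9 N, so the strip is on its ledges and not just on the bar.
- **Cover:** no contact force showed during insertion, and the lip looks unmoved in the pictures.

**What disagreed or stayed uncertain:**
- **Tab-side edge:** in the wrist view the tab-side edge sits about 3 px (2 mm) further in than the arm's pose predicts. That still leaves about 20 mm tucked and clearance to the stop.
- **First press:** it stopped early on a force transient at only about 8.5 N, so I pressed further in small steps.
- **Wrong case view:** my first wrist look at the case went to the wrong place because of a false brass match. It touched nothing.
- **Bystanders:** I compared the first and last side views. Most changes were where the arm, the strip and the case are. One patch near pixel (339,171), behind the case at a closed box, I did not identify; I think it is the arm's shadow.

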